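Seat a terminal block and present the heavier hold-down weight

ROBOT

A 6-joint arm with a two-finger parallel gripper is mounted at the origin on the work surface. World frame = base frame: x ahead of the robot, y to its left, z up, the work surface at z = 0. Lengths are in m, angles in rad, forces in N, time in s.
With the tool pointing down it reaches from about 0.3 to 0.825 m from the base axis. Payload 5.4 kg.
Tool frame: the origin (TCP) lies midway between the tips of the shut fingers; the grasp point (between the pads) lies 19 mm behind it; z points along the fingers, y is the line along which they close (so a half turn about z gives the same grasp; the last joint's range is limited). The gripper opens to 92 mm and grips with 3 to 60 N. Pads are 20 mm wide; open, the fingers measure 128 mm over their backs; the gripper's body (75 mm by 189 mm) begins 69 mm behind the grasp point.
Start: joints at [1.097, 0.158, 1.597, -0, 1.386, -0.21], TCP at [0.15, 0.555, 0.215] pointing down, gripper open.
Joint ranges: [-2.91, 2.91], [-0.94, 2.29], [0.18, 2.7], [-1.29, 4.43], [0.17, 2.64], [-3, 3]. Speed limits (rad/s): [2.57, 2.57, 3.14, 3.14, 3.14, 3.14].

INTERFACE

Orientations are given as a rotation vector (axis times angle).
In Python, from rig import status, imaging, job_done, nets gives the robot as it stands. The module is installed in compiled form; this text tells all that it offers.
- The arm moves only by the shell command python3 -m inch 'ROWS' [FORCE]. ROWS is a JSON object of lists of equal length, an entry for each row: "offset": the shift along the tool's x, y, z in m, a list of three; "roll": the turn about the tool's z in units of 10 degrees (1.0 is 10 degrees); "fingers": the finger opening in m, from 0 to 0.0919. A call has 1 to 12 rows; each row shifts and turns the commanded pose from where the row before left it, along the tool's axes as they then stand; what a row does not reach is not made up. A row lasts 1/8 s, in which the tool goes at most 62.5 mm and 10.7 degrees, less where a joint would pass 70% of its speed; a pose out of reach is approached as far as the arm can. A call is refused whole if a number of a shift passes 0.0625 or a number of a turn 1, either way. A call with a gripper value outside its range is refused whole. The fingers move at their own pace and stop on an object; FORCE is the grip in N (left out, the last holds). Time passes only in rows, so rows that do not move let the fingers close. It gives the time, the measured TCP pose, the force, the opening and the grip force at its end, in the units of the state.
- status.get_state(): the state, without advancing time (a new reading comes with each control period).
- imaging.grab_frame(name): name is "side" or "top"; returns a dict with "frame" (384x512x3 uint8, red, green, blue), "range_z" (384x512 float32, m along the optical axis (not along the pixel's ray), 0 where there is no reading), "mtx" (3x3 intrinsics, pixels), "R" (3x3) and "t" (3): a world point X has camera coordinates R X + t. Camera axes: x right, y down, z forward; pixel columns grow to the right and rows downward; lengths in m; the calibration is good to about 2 mm. A picture is of the moment at which its call begins.
- job_done(): hands the job in; it is judged then, once.
Trained networks look in the newest picture that a camera, given by its name, has taken for a name from the list of things; names that differ only in an ending like _2 or _b are one class to them, and where a whole thing is asked for, a point or a joint stands for the part that bears it (a point fixed in the world has none). Each returns a list of dicts, best first, with "conf" (0 to 1); they miss things now and then, are a little off and sometimes report something else, mostly with a low value. They report only what shows in the picture. A call takes as long as a camera call. They do not tell look-alikes from the thing itself.
- nets.outline_of(name, camera): "mask" (384x512 bool, what is visible of it) and "rect" ([left, top, right, bottom] in pixels, round what is visible of it).
The state is a dict: "t": time; "joint_pos": joint angles; "qd": joint speeds; "tau": joint torques, N m; "ee_pos": TCP position; "tcp_rot": TCP orientation; "contact_force": force on the tool from outside, world axes, zero at the start; "ft_torque": the same for the moment, N m; "grip_width": opening from 0.0 (shut) to 1.0 (fully open); "grip_force": force on a finger pad.
Only numpy, scipy, OpenCV 4.12 (cv2) and the standard library are available. Lean on these libraries where they do the work, as an engineer would, in place of code of your own. Each camera call takes 0.05 s, during which the arm holds its last target. There are 200 camera calls.

TASK

Put the terminal block into the recess of the aluminium soldering fixture and press it fully home, so that its top is flush with the fixture. Then find the weight that is to keep it down: lift the two look-alike steel weights one at a time to feel which is heavier, and leave the lighter one standing upright on the bench. Finish while still holding the heavier one in the gripper, upright and still, centred about 10 cm above the fixture over the terminal block, and do not topple the weights or shift the other things on the bench.

Things in the scene. Friction and masses are not known exactly. Their poses are not given: they have to be found in the camera images.
- terminal_block: black plastic screw terminal block, a plain box 48 mm (x) by 24 mm (y) by 30 mm high with a slightly narrower foot (lowest 4 mm) and four brass screw heads in a row on top; about 50 g. Origin: centre of the underside; x along its length, z up. Either way round fits. Starts upright on the bench.
- fixture: aluminium soldering fixture, a block 120 mm (x) by 90 mm (y) by 40 mm high with one rectangular recess in the middle of its top; fixed to the bench. Origin: centre of the underside; x along the recess's length, z up.
- recess (a point): centre of the recess's mouth, level with the fixture's top face, 40 mm above the bench. Recess 50 by 26 mm, long side along the fixture's x, 2 mm lead-in chamfer. A stiff ejector plate in it leaves a block put in standing 11 to 14 mm proud; press it down from above against about 6 N of friction. The plate stays where pushed and bottoms out when the block is flush.
- ejector (a joint): the ejector plate in the recess: 0 = up (16 mm below the fixture's top face), 0.014 = pushed fully down (30 mm below it, a block on it is flush). m
- weight_p: one of two steel hold-down weights of identical look: round foot 48 mm in diameter, 24 mm high, and on it a plain upright round stem 26 mm in diameter; 66 mm high overall, standing. Origin: centre of the underside, z up the stem. One is solid, the other hollow; which cannot be seen and is not tied to the place. 0.18 to 0.60 kg, the solid one at least 1.6 times the other.
- weight_q: one of two steel hold-down weights of identical look: round foot 48 mm in diameter, 24 mm high, and on it a plain upright round stem 26 mm in diameter; 66 mm high overall, standing. Origin: centre of the underside, z up the stem. One is solid, the other hollow; which cannot be seen and is not tied to the place. 0.18 to 0.60 kg, the solid one at least 1.6 times the other.
- spool_a: bystander: solder spool with green flanges, 56 mm in diameter, 50 mm high, standing. Origin: underside centre
- spool_b: bystander: solder spool like the other, 56 mm in diameter, 50 mm high, standing. Origin: underside centre
- tip_cleaner: bystander: dark steel tip-cleaner pot, 64 mm in diameter, 40 mm high. Origin: underside centre
- flux_jar: bystander: small amber glass jar, 40 mm in diameter, 45 mm high. Origin: underside centre
- screwdriver: bystander: screwdriver with orange handle, about 150 mm long, lying along its x
- cutters: bystander: orange-handled side cutters, about 120 mm long and 46 mm wide, 12 mm high, lying along x. Origin: under the pivot
- parts_tray: bystander: grey open component tray, 90 mm (x) by 130 mm (y) by 25 mm high. Origin: underside centre
There are look-alikes about, which are no part of the job. What is shaped like the weight_p but blue or yellow is not meant. What is shaped like the terminal_block but brown is not meant.

How it is judged:
By the outcome, as a careful person would: the job done as asked, in the order asked, and still so for the second after the job is handed in, while the arm keeps its last pose, push and grip.
It also fails if it takes over 72 s, if anything falls off the work surface, if the arm or the gripper's body presses on something with over 40 N, if the wrist force passes 120 N, or if a joint passes its speed limit or range.

## Working session

There is one attempt and no reset: what is moved stays moved. The work goes in short steps, Python scripts to look and compute and a shell command to move; the robot and the scene stay as the last step left them, time stands still between calls to the robot, and variables do not carry over. Pictures are saved under pics/ and viewed, at most 10 in all, crops included, and the job is handed in when it is done.

```bash
mkdir -p pics
python3 - <<'E'
from rig import status, imaging, nets
import cv2,numpy as np
s=status.get_state(); print({k:np.round(v,3).tolist() for k,v in s.items()})
for c in ("top","side"):
    f=imaging.grab_frame(c); cv2.imwrite(f"pics/{c}1.png",f["frame"][:,:,::-1])
    np.savez(f"{c}.npz",**f); print(c,f["mtx"].tolist(),np.round(f["R"],3).tolist(),f["t"])
    R,t,K=f["R"],f["t"],f["mtx"]
    for n in ("terminal_block","fixture","weight_p","spool_a","tip_cleaner","flux_jar","screwdriver","cutters","parts_tray"):
        for d in nets.outline_of(n,c):
            v,u=np.nonzero(d["mask"]); z=f["range_z"][v,u]; ok=z>0
            P=np.linalg.inv(K)@np.stack([u[ok],v[ok],np.ones(ok.sum())])*z[ok]
            X=(R.T@(P-t[:,None])).T
            if len(X)<5: continue
            h=np.percentile(X[:,2],95); T=X[X[:,2]>h-.006]
            (cx,cy),wh,a=cv2.minAreaRect(T[:,:2].astype(np.float32)*1000)
            print(c,n,round(d["conf"],2),np.round(d["rect"]).tolist(),"h",h.round(3),"top rect",np.round([cx,cy,*wh,a],1),"rgb",f["frame"][v,u].mean(0).round())
E
```

```text
{'t': 0.0, 'joint_pos': [1.097, 0.159, 1.598, -0.0, 1.386, -0.21], 'qd': [-0.001, 0.001, -0.0, 0.001, -0.001, 0.0], 'tau': [-0.001, -38.558, -32.21, 0.07, 0.038, -0.0], 'ee_pos': [0.15, 0.555, 0.214], 'tcp_rot': [-0.413, -3.114, 0.003], 'contact_force': [-0.915, 0.208, -0.167], 'ft_torque': [-0.021, -0.022, -0.056], 'grip_force': 0.0, 'grip_width': 1.001}
top [[364.6033735604651, 0.0, 259.6322314015447], [0.0, 364.6033735604651, 185.97771376760147], [0.0, 0.0, 1.0]] [[-0.033, -0.999, 0.0], [-0.979, 0.032, -0.203], [0.203, -0.007, -0.979]] [0.0349365  0.56466105 1.02941034]
top terminal_block 0.59 [346.0, 188.0, 364.0, 203.0] h 0.034 top rect [ 534.3 -278.1   45.1   24.1   37.8] rgb [62. 59. 44.]
top fixture 0.8 [252.0, 180.0, 293.0, 224.0] h 0.044 top rect [513.4 -24.5  89.8 119.9  76.6] rgb [155. 157. 155.]
top weight_p 0.79 [170.0, 179.0, 190.0, 195.0] h 0.069 top rect [583.3 264.7  21.4  22.8  43.7] rgb [124. 119. 115.]
top weight_p 0.58 [141.0, 235.0, 157.0, 250.0] h 0.069 top rect [412.2 355.   20.9  20.1  88.3] rgb [147. 142.  50.]
top weight_p 0.56 [211.0, 141.0, 234.0, 158.0]
[... 2588 characters left out ...]
313.0, 190.0] h 0.041 top rect [695.  117.6  61.4  59.9  27.6] rgb [42. 43. 44.]
side flux_jar 0.54 [231.0, 113.0, 239.0, 130.0] h 0.048 top rect [5.043e+02 4.052e+02 3.050e+01 3.870e+01 5.000e-01] rgb [61. 47. 33.]
side screwdriver 0.85 [340.0, 298.0, 373.0, 317.0] h 0.027 top rect [ 765.9 -292.4   20.2   73.6   60.5] rgb [190.  94.   2.]
side screwdriver 0.47 [213.0, 194.0, 268.0, 237.0] h 0.043 top rect [513.  -26.8  91.7 120.4  76.9] rgb [150. 153. 149.]
side cutters 0.83 [175.0, 184.0, 200.0, 216.0] h 0.014 top rect [382.4  50.4 122.1  44.2  71.1] rgb [155.  82.  20.]
side parts_tray 0.6 [163.0, 331.0, 215.0, 384.0] h 0.025 top rect [ 414.8 -391.7  100.4   90.    88.7] rgb [96. 96. 95.]
```

Run:
```python
import cv2,numpy as np
a=cv2.imread("pics/side1.png")[95:335,150:400]; cv2.imwrite("pics/v1.png",cv2.resize(a,None,fx=2.5,fy=2.5,interpolation=cv2.INTER_CUBIC))
a=cv2.imread("pics/top1.png")[110:275,110:430]; cv2.imwrite("pics/v2.png",cv2.resize(a,None,fx=2.5,fy=2.5,interpolation=cv2.INTER_CUBIC))
```

```text
(no output)
```

View pics/v1.png

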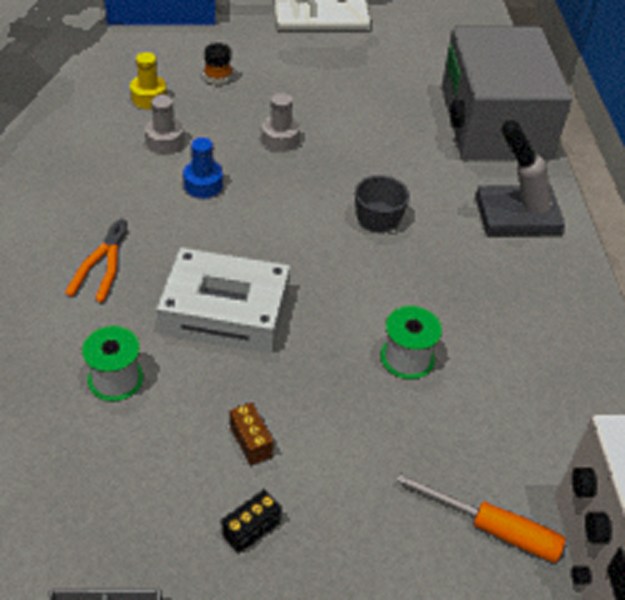

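View pics/v2.png

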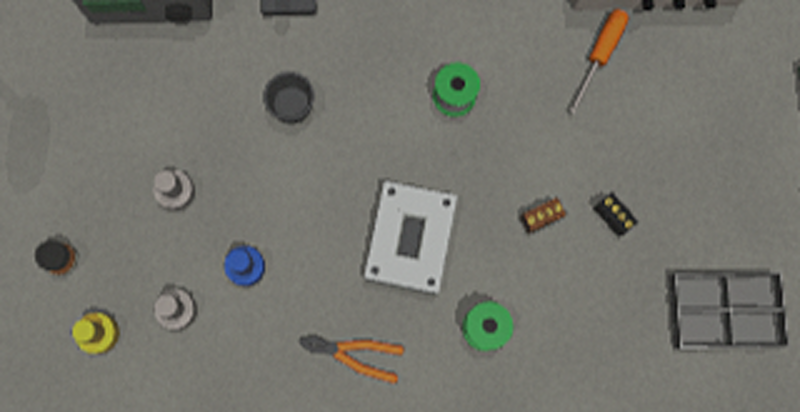

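The pictures show the black block at about (252,520) in the side crop and (615,213) in the top crop, next to the brown decoy. The steel weights are at (174,187) and (175,308) in the top crop, and the fixture is near (410,237). Next I'll write a helper that gives the remaining motion in tool axes.

```bash
cat > h.py <<'E'
import sys,numpy as np
from rig import status
from scipy.spatial.transform import Rotation as Ro
def rem(x,y,z,hy=None):
    s=status.get_state(); R=Ro.from_rotvec(s["tcp_rot"]).as_matrix()
    d=R.T@(np.array([x,y,z])-s["ee_pos"]); h=np.degrees(np.arctan2(R[1,1],R[0,1]))
    print("t",round(s["t"],2),"tcp",np.round(s["ee_pos"],4),"heading_y",h.round(2),"tool dx dy dz mm",(d*1000).round(1),
      "roll",None if hy is None else round(((h-hy+90)%180-90)/10,3),"F",np.round(s["contact_force"],2),"w",round(s["grip_width"]*91.9,1),"tilt",np.round(R[:,2],3),"q6",round(s["joint_pos"][5],2))
if __name__=="__main__": rem(*map(float,sys.argv[1:]))
E
python3 h.py 0.535 -0.2786 0.14 127.8
```

```text
t 1.0 tcp [0.15   0.5551 0.2146] heading_y 74.89 tool dx dy dz mm [-589.1 -704.5   74.6] roll -5.291 F [ 0.   -0.64  0.49] w 92.1 tilt [ 0.  0. -1.] q6 -0.21
```

```bash
python3 -m inch '{"offset":[[-0.037,-0.044,0],[-0.037,-0.044,0],[-0.037,-0.044,0],[-0.037,-0.044,0],[-0.037,-0.044,0],[-0.037,-0.044,0],[-0.037,-0.044,0],[-0.037,-0.044,0],[-0.037,-0.044,0],[-0.037,-0.044,0],[-0.037,-0.044,0],[-0.037,-0.044,0]],"roll":[0,0,0,0,0,0,0,0,0,0,0,0],"fingers":[0.06,0.06,0.06,0.06,0.06,0.06,0.06,0.06,0.06,0.06,0.06,0.06]}' 20; python3 h.py 0.535 -0.2786 0.14 127.8
```

```text
t: 2.5
ee_pos: [0.4415, -0.0724, 0.2149]
tcp_rot: [0.414, 3.113, -0.0]
contact_force: [0.7, -0.2, 0.4]
grip_width: 0.654
grip_force: 0.0
t 2.5 tcp [ 0.4415 -0.0724  0.2149] heading_y 74.85 tool dx dy dz mm [-144.  -174.6   75. ] roll -5.295 F [ 0.66 -0.21  0.42] w 60.1 tilt [ 0.001 -0.    -1.   ] q6 -1.74
```

```bash
python3 -m inch '{"offset":[[-0.036,-0.0437,0],[-0.036,-0.0437,0],[-0.036,-0.0437,0],[-0.036,-0.0437,0],[0,0,0.015],[0,0,0.015],[0,0,0.015],[0,0,0.015],[0,0,0.015],[0,0,0],[0,0,0]],"roll":[0,0,0,0,-0.9,-0.9,-0.9,-0.9,-0.9,-0.795,0],"fingers":[0.06,0.06,0.06,0.06,0.06,0.06,0.06,0.06,0.06,0.06,0.06]}'; python3 h.py 0.535 -0.2786 0.014 127.8
python3 - <<'E'
from rig import imaging
import cv2,numpy as np
f=imaging.grab_frame("side");a=f["frame"][220:340,190:310,::-1]
g=imaging.grab_frame("top");b=g["frame"][140:240,300:400,::-1]
cv2.imwrite("pics/v3.png",np.hstack([cv2.resize(a,(400,400)),cv2.resize(b,(400,400))]))
E
```

```text
t: 3.88
ee_pos: [0.5343, -0.2767, 0.1394]
tcp_rot: [1.016, -2.973, -0.0]
contact_force: [0.4, -0.3, -0.3]
grip_width: 0.653
grip_force: 0.0
t 3.88 tcp [ 0.5343 -0.2767  0.1394] heading_y 127.75 tool dx dy dz mm [  0.6  -2.  125.4] roll -0.005 F [ 0.36 -0.35 -0.26] w 60.0 tilt [-0.  0. -1.] q6 -2.91
```

View pics/v3.png

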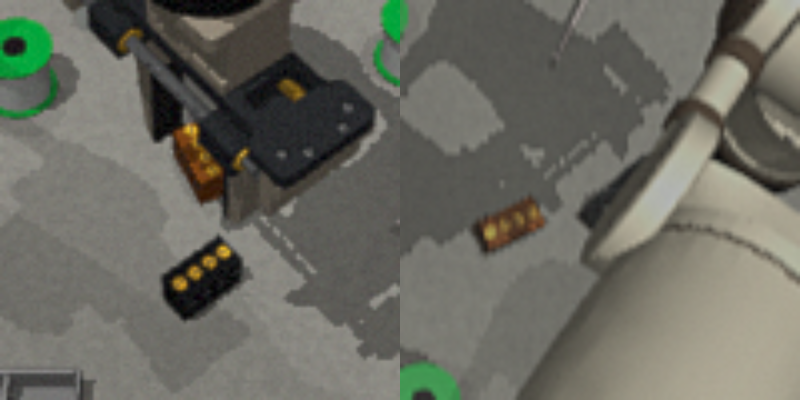

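The side view shows the open fingers over the black block, which sits at (202,275) in that crop, with the brown decoy clear of them. I'm descending to grip.

```bash
python3 -m inch '{"offset":[[0.0006,-0.002,0.03],[0,0,0.03],[0,0,0.03],[0,0,0.025],[0,0,0.0115],[0,0,0],[0,0,0],[0,0,0],[0,0,0],[0,0,0],[0,0,0]],"roll":[0,0,0,0,0,0,0,0,0,0,0],"fingers":[0.06,0.06,0.06,0.06,0.06,0.06,0.018,0.018,0.018,0.018,0.018]}' 25; python3 h.py 0.535 -0.2786 0.013 127.8
```

```text
t: 5.35
ee_pos: [0.5353, -0.2788, 0.0135]
tcp_rot: [-1.018, 2.972, -0.001]
contact_force: [-0.9, 0.7, 3.3]
grip_width: 0.259
grip_force: 25.0
t 5.35 tcp [ 0.5353 -0.2788  0.0135] heading_y 127.84 tool dx dy dz mm [0.1 0.3 0.5] roll 0.004 F [-0.87  0.7   3.27] w 23.8 tilt [ 0. -0. -1.] q6 -2.91
```

```bash
python3 -m inch '{"offset":[[0,0,-0.02],[0,0,-0.04],[0,0,-0.045],[-0.0277,0.0428,0],[-0.0277,0.0428,0],[-0.0277,0.0428,0],[-0.0277,0.0428,0],[-0.0277,0.0428,0],[0,0,0],[0,0,0],[0,0,0],[0,0,0]],"roll":[0,0,0,0,0,0,0,0.9,0.9,0.9,0.9,0.9],"fingers":[0.018,0.018,0.018,0.018,0.018,0.018,0.018,0.018,0.018,0.018,0.018,0.018]}';  python3 -m inch '{"offset":[[0,0,0],[0,0,0],[0,0,0]],"roll":[0.63,0,0],"fingers":[0.018,0.018,0.018]}'; python3 h.py 0.5134 -0.025 0.118 76.4
python3 - <<'E'
from rig import imaging,nets
import cv2,numpy as np
f=imaging.grab_frame("side");a=f["frame"][150:270,180:300,::-1]; np.savez("side2.npz",**f)
g=imaging.grab_frame("top");b=g["frame"][140:240,220:320,::-1]
cv2.imwrite("pics/v4.png",np.hstack([cv2.resize(a,(500,500)),cv2.resize(b,(300,500))]))
E
```

```text
t: 6.85
ee_pos: [0.5135, -0.0247, 0.1194]
tcp_rot: [0.204, 3.134, -0.001]
contact_force: [0.1, -0.0, -1.0]
grip_width: 0.259
grip_force: 25.0
t: 7.22
ee_pos: [0.5134, -0.0248, 0.1187]
tcp_rot: [0.365, 3.12, -0.0]
contact_force: [0.2, 0.8, -1.4]
grip_width: 0.26
grip_force: 25.0
t 7.22 tcp [ 0.5134 -0.0248  0.1187] heading_y 76.64 tool dx dy dz mm [-0.1 -0.2  0.7] roll 0.024 F [ 0.24  0.78 -1.38] w 23.9 tilt [ 0.001 -0.    -1.   ] q6 -1.62
```

View pics/v4.png

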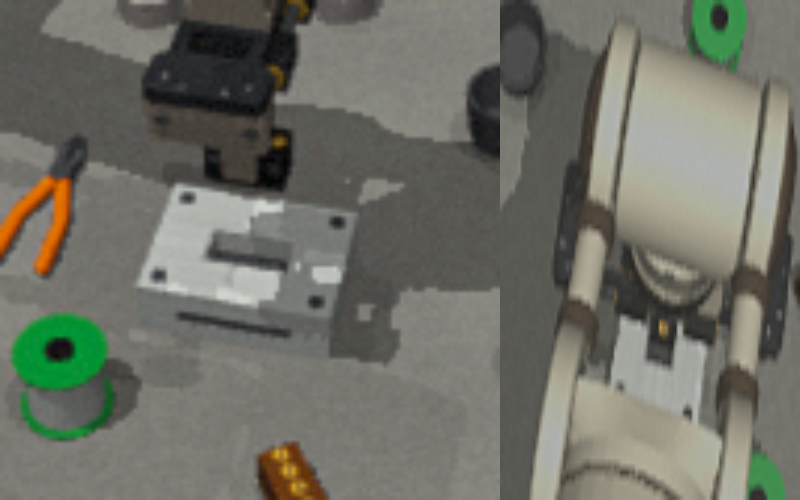

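The side crop shows the held block behind the front finger, with an end protruding at about (210,160) and (283,165). The recess is at (250,250). I'll measure both from the side camera's depth.

Run:
```python
import numpy as np,cv2
def pts(n):
    f=np.load(n); R,t,K=f["R"],f["t"],f["mtx"]; v,u=np.mgrid[:384,:512]; z=f["range_z"]
    P=np.linalg.inv(K)@np.stack([u.ravel(),v.ravel(),np.ones(u.size)])*z.ravel()
    return (R.T@(P-t[:,None])).T.reshape(384,512,3),f["frame"].astype(int)
tcp=np.array([.5134,-.0248]);h=np.radians(76.64-90); ex=np.array([np.cos(h),np.sin(h)]);ey=np.array([-ex[1],ex[0]])
X,F=pts("side2.npz"); L=np.stack([(X[...,:2]-tcp)@ex,(X[...,:2]-tcp)@ey],-1)*1000
m=(abs(L[...,0])<40)&(abs(L[...,1])<40)&(X[...,2]>.095)&(X[...,2]<.15)
v,u=np.nonzero(m)
for r in range(v.min(),v.max()+1):
    c=u[v==r]
    if len(c): print(r,c.min(),c.max(),"|",' '.join(f"{L[r,k,0]:.0f},{L[r,k,1]:.0f},{X[r,k,2]*1000:.0f}" for k in c[::1]))
for n in("side.npz","top.npz","side2.npz"):
    X,F=pts(n); L=np.stack([(X[...,:2]-tcp)@ex,(X[...,:2]-tcp)@ey],-1)*1000
    near=(abs(L[...,0])<70)&(abs(L[...,1])<55)&(X[...,2]>.034)&(X[...,2]<.052)
    inn=(abs(L[...,0])<45)&(abs(L[...,1])<32)
    top=near; print(n,"top z",np.median(X[...,2][top]).round(4), "outer",cv2.minAreaRect(L[top].astype(np.float32)))
    hole=inn&(X[...,2]>.015)&(X[...,2]<.034); print(" hole z",np.median(X[...,2][hole]).round(4),cv2.minAreaRect(L[hole].astype(np.float32)))
```

```text
174 245 245 | 10,22,147
175 245 245 | 9,24,141
176 245 245 | 10,21,141
177 245 245 | 10,21,137
178 245 245 | 9,23,133
179 245 245 | 9,24,128
180 245 245 | 9,23,126
181 245 249 | 13,6,138 15,9,136 18,8,137 20,9,137 22,10,137
182 245 249 | 13,5,137 16,3,139 18,5,137 20,7,136 23,5,138
183 245 249 | 14,1,137 17,2,137 19,2,137 22,1,139 24,2,138
184 245 249 | 15,-1,136 17,-1,136 20,-2,137 22,1,135 24,3,134
185 229 249 | -22,-12,135 -20,-12,135 16,-6,137 18,-4,136 21,-5,138 23,-5,137 24,3,130
186 229 249 | -23,-10,130 -20,-11,131 -17,-12,133 -15,-11,132 -8,-28,149 -6,-26,148 14,-8,135 16,-7,134 19,-7,135 21,-8,137 23,-7,136 24,2,128
187 229 249 | -23,-11,127 -20,-11,127 -17,-14,131 -15,-11,128 -8,-27,145 -6,-26,145 -4,-25,144 -1,-25,145 1,-27,147 4,-27,147 6,-26,147 9,-27,149 10,-22,144 10,-14,137 12,-12,135 15,-12,136 17,-12,137 20,-13,138 22,-10,135 24,-8,134 24,2,124
188 229 249 | -22,-13,125 -20,-12,125 -18,-11,124 -15,-12,126 -9,-25,140 -6,-26,141 -4,-27,142 -1,-27,143 1,-27,144 3,-25,143 6,-26,144 9,-27,146 10,-24,142 10,-11,130 12,-12,132 15,-13,133 17,-12,133 20,-12,133 22,-11,133 2
[... 1432 characters left out ...]
062, -0.7294540405273438), (94.2354507446289, 120.49251556396484), 89.55777740478516)
 hole z 0.0243 ((-1.51531982421875, 8.610464096069336), (48.84725570678711, 18.714052200317383), 5.007999897003174)
top.npz top z 0.0412 outer ((-0.20023727416992188, 0.2814140319824219), (89.78901672363281, 120.16847229003906), 89.89570617675781)
 hole z 0.0233 ((1.6052112579345703, 1.2018356323242188), (24.241056442260742, 48.208335876464844), 89.11980438232422)
side2.npz top z 0.0409 outer ((-0.20285415649414062, -0.019805908203125), (93.38069152832031, 120.74172973632812), 89.72662353515625)
 hole z 0.0245 ((-1.959869384765625, 9.47123908996582), (49.25892639160156, 19.2591552734375), 7.136653900146484)
```

Block and recess line up within about 1 mm, which the chamfer can absorb. I'm lowering it.

```bash
python3 -m inch '{"offset":[[0,0,0.03],[0,0,0.03],[0,0,0.006],[0,0,0.003],[0,0,0.003],[0,0,0]],"roll":[0.01,0,0,0,0,0],"fingers":[0.018,0.018,0.018,0.018,0.018,0.018]}'; python3 h.py 0.5134 -0.025 0.043 76.5
```

```text
t: 8.07
ee_pos: [0.514, -0.0248, 0.048]
tcp_rot: [0.37, 3.119, -0.0]
contact_force: [-2.9, 1.3, 6.4]
grip_width: 0.259
grip_force: 25.0
t 8.07 tcp [ 0.514  -0.0248  0.048 ] heading_y 76.47 tool dx dy dz mm [ 0.5 -0.3  5. ] roll -0.003 F [-2.85  1.34  6.35] w 23.8 tilt [ 0.001 -0.    -1.   ] q6 -1.62
```

```bash
python3 -m inch '{"offset":[[0.001,0,0],[0,0,0.002],[0,0,0.002],[0,0,0]],"roll":[0,0,0,0],"fingers":[0.018,0.018,0.018,0.018]}'; python3 h.py 0.5134 -0.025 0.043 76.5
```

```text
t: 8.57
ee_pos: [0.5153, -0.0252, 0.0452]
tcp_rot: [0.37, 3.113, -0.001]
contact_force: [0.6, 0.9, 9.2]
grip_width: 0.255
grip_force: 25.0
t 8.57 tcp [ 0.5153 -0.0252  0.0452] heading_y 76.45 tool dx dy dz mm [ 1.9 -0.3  2.2] roll -0.005 F [0.55 0.95 9.24] w 23.4 tilt [ 0.006 -0.001 -1.   ] q6 -1.62
```

Run:
```python
from rig import imaging,status
import cv2,numpy as np
f=imaging.grab_frame("side");a=f["frame"][170:240,205:275,::-1]; np.savez("side3.npz",**f)
cv2.imwrite("pics/v5.png",cv2.resize(a,(600,600),interpolation=cv2.INTER_CUBIC))
s=status.get_state();print(s["contact_force"],s["ft_torque"],s["ee_pos"])
```

```text
[0.85204521 0.49809657 8.75804811] [0.14321846 0.10535797 0.02683182] [ 0.51526756 -0.02517964  0.04513512]
```

View pics/v5.png

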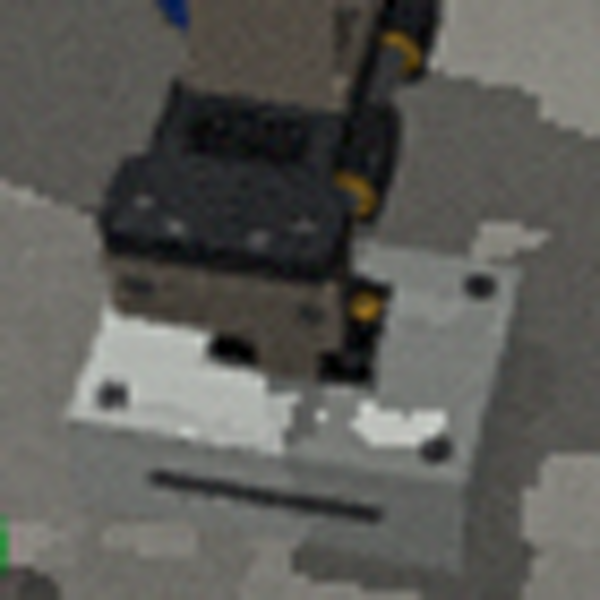

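The block is partly in, with its ends visible at (232,350) and (345,365). I'll measure any offset or tilt by depth.

Run:
```python
import numpy as np
f=np.load("side3.npz"); R,t,K=f["R"],f["t"],f["mtx"]; v,u=np.mgrid[:384,:512]; z=f["range_z"]
P=np.linalg.inv(K)@np.stack([u.ravel(),v.ravel(),np.ones(u.size)])*z.ravel()
X=(R.T@(P-t[:,None])).T.reshape(384,512,3)
tcp=np.array([.5134,-.025]);h=np.radians(-13.5); ex=np.array([np.cos(h),np.sin(h)]);ey=np.array([-ex[1],ex[0]])
L=np.stack([(X[...,:2]-tcp)@ex,(X[...,:2]-tcp)@ey],-1)*1000
m=(abs(L[...,0])<30)&(abs(L[...,1])<16)&(X[...,2]>.043)&(X[...,2]<.075)
v,u=np.nonzero(m)
for r in range(v.min(),v.max()+1):
    print(r,' '.join(f"{k}:{L[r,k,0]:.0f},{L[r,k,1]:.0f},{X[r,k,2]*1000:.0f}" for k in u[v==r]))
```

```text
199 245:12,13,69
200 245:12,13,66
201 245:11,15,60
202 245:13,8,63 246:15,12,60 247:17,11,62
203 245:13,8,60 246:15,8,60 247:18,7,62 248:20,9,61 249:23,11,60 250:25,13,57
204 245:14,2,62 246:16,4,61 247:19,5,61 248:21,4,62 249:23,8,59 250:26,7,61
205 245:15,-1,62 246:17,1,60 247:19,1,61 248:22,2,61 249:24,4,60
206 245:15,-3,61 246:18,-3,62 247:20,-1,59 248:22,0,59 249:25,1,59
207 245:16,-7,61 246:19,-7,63 247:21,-6,61 248:23,-2,57 249:25,-1,57
208 245:17,-10,61 246:19,-8,60 247:21,-7,59 248:24,-7,60 249:26,-6,59
209 230:-22,-11,48 231:-19,-12,51 232:-17,-12,51 233:-15,-9,48 245:17,-11,58 246:20,-12,61 247:22,-11,59 248:25,-10,60
210 229:-25,-13,46 231:-20,-11,46 232:-18,-9,44 233:-14,-12,48 234:-11,-12,49 245:17,-10,53 246:20,-12,56 247:22,-12,56 248:25,-12,58 250:27,2,43
211 234:-11,-13,46 243:12,-11,49 244:14,-10,49 245:17,-11,51 246:20,-12,53 247:22,-12,53 248:25,-11,53
212 243:12,-12,47 244:14,-10,45 245:18,-13,50 246:20,-11,48 247:22,-11,48
213 243:12,-13,44 245:17,-12,45 247:23,-14,48
```

```bash
python3 -m inch '{"offset":[[0,0,-0.004],[0,0,-0.003],[0,0,0],[0,0,0]],"roll":[0,0,0,0],"fingers":[0.018,0.018,0.018,0.018]}'; python3 h.py 0.5130 -0.025 0.043 76.5; python3 -m inch '{"offset":[[0,0,0.002],[0,0,0.002],[0,0,0]],"roll":[0,0,0],"fingers":[0.018,0.018,0.018]}'; python3 h.py 0.5130 -0.025 0.043 76.5
```

```text
t: 9.12
ee_pos: [0.5117, -0.0243, 0.0487]
tcp_rot: [-0.371, -3.118, -0.0]
contact_force: [0.1, -0.8, -0.7]
grip_width: 0.26
grip_force: 25.0
t 9.12 tcp [ 0.5117 -0.0243  0.0487] heading_y 76.44 tool dx dy dz mm [-1.5 -0.4  5.7] roll -0.006 F [ 0.05 -0.77 -0.65] w 23.9 tilt [-0.001  0.    -1.   ] q6 -1.62
t: 9.5
ee_pos: [0.513, -0.0246, 0.0463]
tcp_rot: [0.371, 3.119, -0.0]
contact_force: [-2.2, 0.4, 8.9]
grip_width: 0.258
grip_force: 25.0
t 9.5 tcp [ 0.513  -0.0246  0.0463] heading_y 76.44 tool dx dy dz mm [-0.1 -0.4  3.3] roll -0.006 F [-2.22  0.44  8.91] w 23.7 tilt [ 0.001 -0.    -1.   ] q6 -1.62
```

```bash
python3 -m inch '{"offset":[[0.001,0,0],[0.001,0,0],[0,0,0]],"roll":[0,0,0],"fingers":[0.018,0.018,0.018]}'; python3 h.py 0.5130 -0.025 0.043 76.5; python3 -m inch '{"offset":[[0,0,0.001],[0,0,0.001],[0,0,0]],"roll":[0,0,0],"fingers":[0.018,0.018,0.018]}'; python3 h.py 0.5130 -0.025 0.043 76.5
```

```text
t: 9.88
ee_pos: [0.5127, -0.0246, 0.0466]
tcp_rot: [0.371, 3.114, -0.001]
contact_force: [5.4, -0.1, 6.0]
grip_width: 0.259
grip_force: 25.0
t 9.88 tcp [ 0.5127 -0.0246  0.0466] heading_y 76.42 tool dx dy dz mm [-0.4 -0.3  3.6] roll -0.008 F [ 5.4  -0.1   5.99] w 23.8 tilt [ 0.005 -0.001 -1.   ] q6 -1.62
t: 10.25
ee_pos: [0.5131, -0.0247, 0.0456]
tcp_rot: [0.371, 3.114, -0.001]
contact_force: [2.3, 0.6, 11.3]
grip_width: 0.253
grip_force: 25.0
t 10.25 tcp [ 0.5131 -0.0247  0.0456] heading_y 76.43 tool dx dy dz mm [ 0.1 -0.3  2.6] roll -0.007 F [ 2.29  0.6  11.34] w 23.2 tilt [ 0.006 -0.001 -1.   ] q6 -1.62
```

```bash
python3 -m inch '{"offset":[[0,0,-0.003],[-0.001,0.0015,0],[0,0,0.002],[0,0,0.002],[0,0,0]],"roll":[0,0,0,0,0],"fingers":[0.018,0.018,0.018,0.018,0.018]}'; python3 h.py 0.5130 -0.025 0.043 76.5; python3 -m inch '{"offset":[[0,0.001,0],[0,0,0]],"roll":[0,0],"fingers":[0.018,0.018]}'; python3 h.py 0.5130 -0.025 0.043 76.5
```

```text
t: 10.88
ee_pos: [0.5126, -0.0237, 0.0434]
tcp_rot: [0.37, 3.118, -0.002]
contact_force: [0.1, -2.4, 11.5]
grip_width: 0.261
grip_force: 25.0
t 10.88 tcp [ 0.5126 -0.0237  0.0434] heading_y 76.45 tool dx dy dz mm [-0.7 -1.2  0.5] roll -0.005 F [ 0.07 -2.36 11.5 ] w 23.9 tilt [ 0.001 -0.002 -1.   ] q6 -1.61
t: 11.12
ee_pos: [0.5126, -0.0236, 0.0435]
tcp_rot: [0.37, 3.119, -0.005]
contact_force: [-1.7, -6.9, 12.3]
grip_width: 0.255
grip_force: 25.0
t 11.12 tcp [ 0.5126 -0.0236  0.0435] heading_y 76.48 tool dx dy dz mm [-0.7 -1.3  0.5] roll -0.002 F [-1.65 -6.91 12.33] w 23.4 tilt [ 0.001 -0.004 -1.   ] q6 -1.61
```

It dropped in and is now held by both walls. I'll ease the side load, release, lift and look.

```bash
python3 -m inch '{"offset":[[0,-0.001,-0.002],[0,0,0],[0,0,0],[0,0,0],[0,0,-0.02],[0,0,-0.04],[0,0,-0.04],[0,0,0]],"roll":[0,0,0,0,0,0,0,0],"fingers":[0.018,0.05,0.05,0.05,0.05,0.05,0.05,0]}'; python3 h.py 0.5126 -0.0237 0.14 76.5;  python3 - <<'E'
from rig import imaging
import numpy as np,cv2
f=imaging.grab_frame("side"); np.savez("side4.npz",**f); R,t,K=f["R"],f["t"],f["mtx"]; v,u=np.mgrid[:384,:512]; z=f["range_z"]
P=np.linalg.inv(K)@np.stack([u.ravel(),v.ravel(),np.ones(u.size)])*z.ravel()
X=(R.T@(P-t[:,None])).T.reshape(384,512,3)
tcp=np.array([.5126,-.0237]);h=np.radians(-13.5); ex=np.array([np.cos(h),np.sin(h)]);ey=np.array([-ex[1],ex[0]])
L=np.stack([(X[...,:2]-tcp)@ex,(X[...,:2]-tcp)@ey],-1)*1000
m=(abs(L[...,0])<30)&(abs(L[...,1])<17)&(X[...,2]>.047)&(X[...,2]<.075)
T=L[m];A=np.c_[T,np.ones(len(T))]; top=X[...,2][m]*1000
k=top>np.percentile(top,50)-3; c=np.linalg.lstsq(A[k],top[k],rcond=None)[0]
print("n",m.sum(),"median",np.median(top),"plane slope/centre",c, cv2.minAreaRect(T[k].astype(np.float32)))
o=(abs(L[...,0])<58)&(abs(L[...,1])<43)&(X[...,2]>.036)&(X[...,2]<.045); print("fixture",np.median(X[...,2][o]))
cv2.imwrite("pics/v6.png",cv2.resize(f["frame"][170:240,205:275,::-1],(600,600),interpolation=cv2.INTER_CUBIC))
E
```

```text
t: 12.12
ee_pos: [0.5139, -0.0232, 0.1474]
tcp_rot: [0.37, 3.113, -0.002]
contact_force: [0.2, 0.6, 1.1]
grip_width: 0.459
grip_force: 0.0
t 12.12 tcp [ 0.5139 -0.0232  0.1474] heading_y 76.45 tool dx dy dz mm [ 1.2 -0.8  7.4] roll -0.005 F [0.21 0.57 1.13] w 42.1 tilt [ 0.006 -0.002 -1.   ] q6 -1.61
n 210 median 57.97897826507146 plane slope/centre [-0.26112479  0.15877671 61.70911169] ((-5.029567718505859, -0.8194332122802734), (25.79275894165039, 39.96210479736328), 85.6868667602539)
fixture 0.0410433173990596
```

View pics/v6.png

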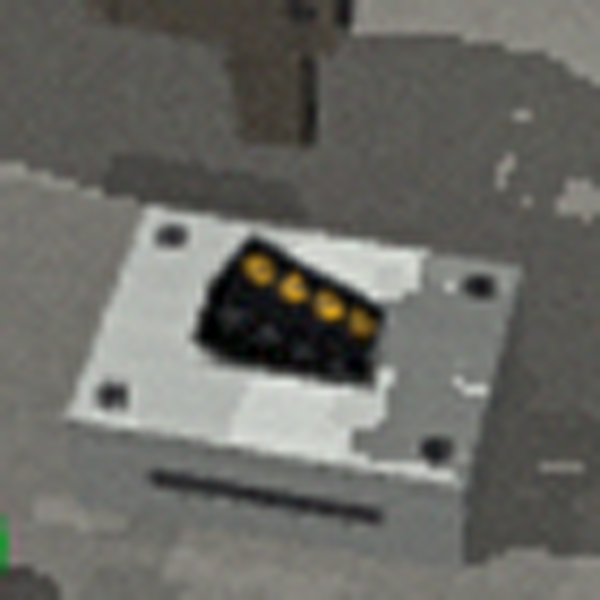

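The block is in but tilted: its -x (left) end is high near (225,290), and its right end is low near (375,340). I'll work out the geometry before correcting it.

Run:
```python
import numpy as np
f=np.load("side4.npz"); R,t,K=f["R"],f["t"],f["mtx"]; v,u=np.mgrid[:384,:512]; z=f["range_z"]
P=np.linalg.inv(K)@np.stack([u.ravel(),v.ravel(),np.ones(u.size)])*z.ravel()
X=(R.T@(P-t[:,None])).T.reshape(384,512,3)
c=np.array([.5134,-.0242]);h=np.radians(-13.5); ex=np.array([np.cos(h),np.sin(h)]);ey=np.array([-ex[1],ex[0]])
L=np.stack([(X[...,:2]-c)@ex,(X[...,:2]-c)@ey],-1)*1000; Z=X[...,2]*1000-1
for r in range(196,217): print(r,' '.join(f"{L[r,k,0]:.0f},{L[r,k,1]:.0f},{Z[r,k]:.0f}" for k in range(226,252) if Z[r,k]>42.5))
# fixture centre from this camera: top-face pixels only
g=f["frame"].min(-1)
m=(abs(Z-40)<2.5)&(abs(L[...,0])<75)&(abs(L[...,1])<60)
for a,b in((0,-35),(0,35)):
    k=m&(abs(L[...,1]-b)<6); print("x ext",np.percentile(L[k][:,0],[0.5,99.5]).round(1))
for b in(-40,40):
    k=m&(abs(L[...,0]-b)<10); print("y ext",np.percentile(L[k][:,1],[0.5,99.5]).round(1))
```

```text
196 -38,38,43
197 -32,36,43 -17,12,70
198 -19,10,67 -16,9,68 -13,8,70 -12,11,68 0,39,43
199 -22,10,63 -17,2,72 -15,3,71 -14,8,67 -11,9,66 -9,11,65 -7,12,64
200 -39,22,43 -21,6,64 -16,-1,71 -15,2,69 -12,3,69 -10,6,66 -8,7,65 -6,10,63 -4,12,61
201 -23,5,61 -18,-4,70 -17,-0,67 -14,-2,70 -12,2,66 -9,1,68 -7,3,66 -5,6,64 -2,6,64 -0,7,63 2,10,61
202 -27,7,54 -22,-1,63 -18,-7,70 -15,-6,70 -13,-4,68 -11,-2,67 -8,-3,68 -7,1,64 -4,2,64 -2,5,61 -0,8,58 2,8,59 4,11,57 7,11,57
203 -30,9,47 -25,1,56 -20,-7,66 -17,-10,69 -15,-8,68 -13,-6,66 -10,-4,65 -8,-4,65 -6,-3,65 -4,0,62 -1,0,63 1,3,60 3,4,60 5,6,59 7,9,56 10,7,58 12,11,55
204 -38,8,43 -28,2,51 -24,-5,59 -19,-11,67 -17,-10,66 -14,-11,67 -12,-10,67 -9,-8,66 -8,-6,64 -5,-6,65 159,-638,753 -1,-2,61 2,-0,60 4,2,58 5,7,54 9,4,58 10,6,55 13,8,54 15,11,52 17,14,50
205 -26,-5,55 -22,-11,62 -20,-10,61 -16,-12,64 -14,-11,64 -12,-10,64 -9,-12,66 -7,-10,64 -4,-8,63 -3,-5,60 0,-6,62 2,-4,61 4,0,57 7,-1,59 9,1,57 11,3,55 14,4,55 15,8,51 18,7,53 20,11,49
206 -30,-3,48 -25,-10,56 -22,-11,58 -20,-11,59 -17,-12,61 -14,-11,60 -11,-13,63 -9,-11,61 -6,-13,64 -4,-1
[... 563 characters left out ...]
 -19,-12,49 -17,-11,48 -15,-10,48 -11,-13,52 -9,-12,51 -6,-13,54 -4,-12,53 -1,-13,54 2,-11,53 4,-11,53 7,-11,54 10,-12,56 12,-10,54 14,-7,52 16,-7,52 18,-5,51 21,-6,52 23,-2,49
210 -23,-11,43 -20,-11,44 -17,-10,44 -15,-10,45 -12,-12,47 -9,-11,47 -7,-11,47 -4,-10,47 -1,-11,48 2,-12,50 4,-10,49 7,-11,50 10,-13,53 12,-11,52 14,-10,51 17,-11,52 19,-8,50 21,-6,48 23,-4,47
211 -7,-11,43 -4,-11,44 -2,-10,43 1,-10,44 4,-11,46 7,-13,49 9,-12,48 12,-13,49 14,-11,48 17,-12,50 20,-12,51 22,-11,50
212 7,-12,44 10,-13,46 12,-11,44 15,-12,46 17,-11,45 20,-11,46 22,-10,45
213 12,-14,43 17,-12,43 20,-13,45
214 31,-13,43
215 
216 
x ext [-59.3  59.5]
x ext [-58.8  59.7]
y ext [-46.   43.7]
y ext [-46.6  44.7]
```

```bash
python3 -m inch '{"offset":[[0,0,0],[0,0,0]],"roll":[0,0],"fingers":[0.05,0.05]}' 40; python3 h.py 0.5115 -0.0237 0.0435 76.4
```

```text
t: 12.42
ee_pos: [0.5105, -0.0224, 0.1424]
tcp_rot: [-0.371, -3.116, -0.001]
contact_force: [-0.7, 0.7, 0.2]
grip_width: 0.543
grip_force: 0.0
t 12.43 tcp [ 0.5105 -0.0224  0.1424] heading_y 76.43 tool dx dy dz mm [-1.6 -1.  98.9] roll 0.003 F [-0.72  0.69  0.15] w 49.9 tilt [-0.003  0.001 -1.   ] q6 -1.61
```

```bash
python3 -m inch '{"offset":[[-0.0016,-0.001,0.04],[0,0,0.04],[0,0,0.0185],[0,0,0],[0,0,0],[0,0,0],[0,0,0],[0,0,-0.02],[0,0,-0.03],[0,0,-0.03],[0,0,0]],"roll":[0,0,0,0,0,0,0,0,0,0,0],"fingers":[0.05,0.05,0.05,0.05,0.018,0.018,0.018,0.018,0.018,0.018,0.018]}' 30; python3 h.py 0.55 -0.135 0.12;  python3 - <<'E'
from rig import imaging
import cv2
f=imaging.grab_frame("side")
cv2.imwrite("pics/v7.png",cv2.resize(f["frame"][160:250,200:290,::-1],(500,500)))
E
```

```text
t: 13.8
ee_pos: [0.515, -0.0247, 0.1282]
tcp_rot: [0.37, 3.114, -0.002]
contact_force: [0.7, -0.5, -0.7]
grip_width: 0.261
grip_force: 30.0
t 13.8 tcp [ 0.515  -0.0247  0.1282] heading_y 76.44 tool dx dy dz mm [-59.8 -99.1   8.6] roll None F [ 0.68 -0.47 -0.75] w 24.0 tilt [ 0.006 -0.002 -1.   ] q6 -1.62
```

View pics/v7.png

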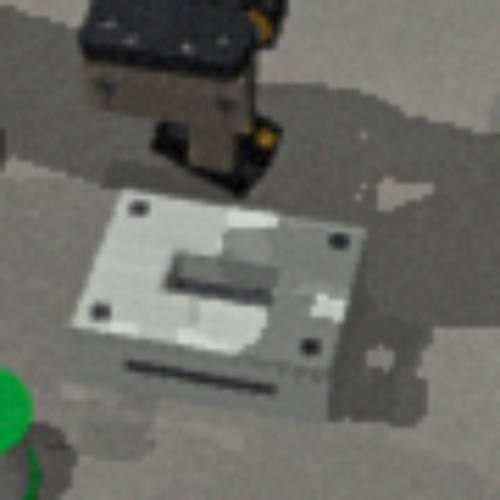

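```bash
python3 -m inch '{"offset":[[-0.03,-0.0495,0],[-0.03,-0.0495,0],[0,0,0.04],[0,0,0.04],[0,0,0.015],[0,0,0.005],[0,0,0.005],[0,0,0]],"roll":[0,0,0,0,0,0,0,0],"fingers":[0.018,0.018,0.018,0.018,0.018,0.018,0.018,0.018]}' 6; python3 h.py 0.55 -0.135 0.015
```

```text
t: 14.85
ee_pos: [0.5496, -0.1345, 0.0226]
tcp_rot: [0.37, 3.117, -0.001]
contact_force: [-0.9, 1.4, 2.7]
grip_width: 0.262
grip_force: 6.0
t 14.85 tcp [ 0.5496 -0.1345  0.0226] heading_y 76.46 tool dx dy dz mm [-0.5 -0.4  7.6] roll None F [-0.86  1.44  2.72] w 24.1 tilt [ 0.003 -0.001 -1.   ] q6 -1.79
```

```bash
python3 -m inch '{"offset":[[0,0,0.002],[0,0,0.002],[0,0,0],[0,0,0],[0,0,0],[0,0,0],[0,0,-0.03],[0,0,-0.04],[0,0,-0.04],[0,0,0]],"roll":[0,0,0,0,0,0,0,0,0,0],"fingers":[0.018,0.018,0.018,0.05,0.05,0.05,0.05,0.05,0.05,0.05]}' 6; python3 h.py 0.55 -0.135 0.015;  cat > bl.py <<'E'
from rig import imaging,nets
import cv2,numpy as np
f=imaging.grab_frame("side"); R,t,K=f["R"],f["t"],f["mtx"]
v,u=np.mgrid[:384,:512]; z=f["range_z"]
P=np.linalg.inv(K)@np.stack([u.ravel(),v.ravel(),np.ones(u.size)])*z.ravel()
X=(R.T@(P-t[:,None])).T.reshape(384,512,3)
d=np.hypot(X[...,0]-.55,X[...,1]+.135); m=(d<.035)&(X[...,2]>.008)&(X[...,2]<.06)
h=np.percentile(X[...,2][m],90);T=X[m&(X[...,2]>h-.007)]; A=np.c_[T[:,:2]-T[:,:2].mean(0),np.ones(len(T))]
print("h",h,cv2.minAreaRect(T[:,:2].astype(np.float32)*1000),np.linalg.lstsq(A,T[:,2],rcond=None)[0])
cv2.imwrite("pics/v8.png",cv2.resize(f["frame"][190:290,200:300,::-1],(500,500)))
E
python3 bl.py
```

```text
t: 16.1
ee_pos: [0.5505, -0.1358, 0.1303]
tcp_rot: [0.37, 3.113, -0.004]
contact_force: [0.9, 0.9, -0.1]
grip_width: 0.545
grip_force: 0.0
t 16.1 tcp [ 0.5505 -0.1358  0.1303] heading_y 76.44 tool dx dy dz mm [  1.5   0.8 115.3] roll None F [ 0.88  0.88 -0.07] w 50.1 tilt [ 0.007 -0.004 -1.   ] q6 -1.79
h 0.032039499844598016 ((536.7202758789062, -130.81756591796875), (26.812973022460938, 41.13719177246094), 78.00167083740234) [-0.00723316  0.04530546  0.03051488]
```

View pics/v8.png

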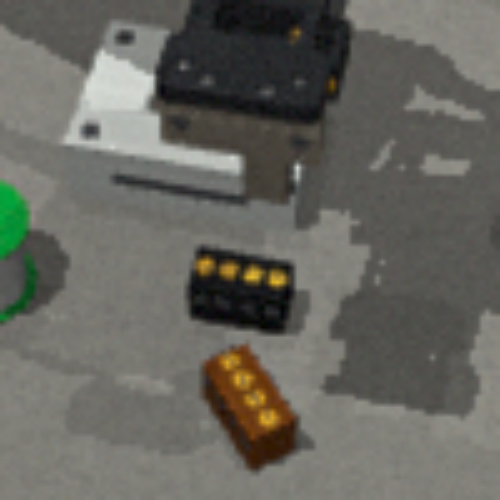

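The block now stands flat on the bench at (240,285) in the crop, clear of the brown one. I'll re-measure with a centred mask.

```bash
sed -i 's/X\[...,0\]-.55,X\[...,1\]+.135/X[...,0]-.535,X[...,1]+.132/; s/v8/x8/' bl.py; python3 bl.py; python3 bl.py; python3 h.py 0.535 -0.132 0.0135 76.4
```

```text
h 0.032364482000003435 ((533.2799682617188, -130.31117248535156), (26.291624069213867, 47.8712272644043), 76.63764953613281) [-0.00477054  0.01459457  0.03072712]
h 0.03223938294257282 ((533.1697998046875, -130.6769256591797), (25.057830810546875, 47.49298858642578), 78.33549499511719) [0.01845372 0.06841715 0.03058132]
t 16.25 tcp [ 0.5471 -0.1341  0.1251] heading_y 76.43 tool dx dy dz mm [ 12.   -0.8 111.6] roll 0.003 F [ 0.36 -0.44 -0.53] w 50.0 tilt [-0.002  0.001 -1.   ] q6 -1.79
```

```bash
python3 -m inch '{"offset":[[0.0142,0,0.04],[0,0,0.04],[0,0,0.025],[0,0,0.005],[0,0,0],[0,0,0],[0,0,0],[0,0,0],[0,0,0],[0,0,0]],"roll":[0,0,0,0,0,0,0,0,0,0],"fingers":[0.05,0.05,0.05,0.05,0.05,0.05,0.018,0.018,0.018,0.018]}' 55; python3 h.py 0.513 -0.0241 0.12 76.4
```

```text
t: 17.5
ee_pos: [0.5345, -0.1312, 0.017]
tcp_rot: [0.371, 3.119, -0.0]
contact_force: [-0.4, 0.6, 2.5]
grip_width: 0.25
grip_force: 55.0
t 17.5 tcp [ 0.5345 -0.1312  0.017 ] heading_y 76.44 tool dx dy dz mm [  45.9   99.  -103.1] roll 0.004 F [-0.41  0.59  2.49] w 23.0 tilt [ 0. -0. -1.] q6 -1.79
```

```bash
python3 -m inch '{"offset":[[0,0,-0.03],[0,0,-0.04],[0,0,-0.033],[0.023,0.0495,0],[0.0229,0.0495,0],[0,0,0],[0,0,0],[0,0,0]],"roll":[0,0,0,0,0,0,0,0],"fingers":[0.018,0.018,0.018,0.018,0.018,0.018,0.018,0.018]}'; python3 h.py 0.513 -0.0241 0.12 76.4
python3 - <<'E'
from rig import imaging,status
import numpy as np
from scipy.spatial.transform import Rotation as Ro
A=[]
for i in range(3):
    f=imaging.grab_frame("side"); R,t,K=f["R"],f["t"],f["mtx"]; v,u=np.mgrid[:384,:512]; z=f["range_z"]
    P=np.linalg.inv(K)@np.stack([u.ravel(),v.ravel(),np.ones(u.size)])*z.ravel()
    A.append((R.T@(P-t[:,None])).T.reshape(384,512,3))
X=np.median(A,0); s=status.get_state(); print(s["ee_pos"])
h=np.radians(-13.6); ex=np.array([np.cos(h),np.sin(h)]);ey=np.array([-ex[1],ex[0]])
L=np.stack([(X[...,:2]-s["ee_pos"][:2])@ex,(X[...,:2]-s["ee_pos"][:2])@ey],-1)*1000; Z=X[...,2]*1000-1; z0=s["ee_pos"][2]*1000
m=(abs(L[...,0])<35)&(abs(L[...,1])<20)&(Z>z0-19)&(Z<z0+20)
for r in range(180,205):
    k=np.nonzero(m[r])[0]
    if len(k): print(r,' '.join(f"{L[r,q,0]:.1f},{L[r,q,1]:.1f},{Z[r,q]-z0:.0f}" for q in [*k[:3],*k[-3:]]))
q=(abs(Z-40)<2.5)&(abs(L[...,0])<75)&(abs(L[...,1])<60)
k=q&(abs(L[...,1]+35)<6); print("fix x ext",np.percentile(L[k][:,0],[0.5,99.5]).round(1))
hole=(abs(L[...,0])<40)&(abs(L[...,1])<25)&(Z<38)&(Z>15)
print("hole x by row",[ (round(float(L[r][hole[r]][:,0].min()),1),round(float(L[r][hole[r]][:,0].max()),1)) for r in range(195,222) if hole[r].sum()>8])
print("hole y",np.percentile(L[hole][:,1],[1,99]))
E
```

```text
t: 18.5
ee_pos: [0.5132, -0.0253, 0.1196]
tcp_rot: [0.373, 3.119, -0.0]
contact_force: [-0.1, 0.2, -0.6]
grip_width: 0.255
grip_force: 55.0
t 18.5 tcp [ 0.5132 -0.0253  0.1196] heading_y 76.35 tool dx dy dz mm [ 0.5  1.1 -0.4] roll -0.005 F [-0.05  0.21 -0.6 ] w 23.5 tilt [ 0. -0. -1.] q6 -1.62
[ 0.5130396  -0.02505001  0.11954068]
181 12.3,11.5,13 12.3,11.5,13
182 13.0,8.5,13 15.4,8.5,13 17.7,9.3,13 17.7,9.3,13 19.9,10.8,12 22.2,11.5,12
183 13.9,4.2,14 16.3,4.8,14 18.3,6.9,12 18.3,6.9,12 20.7,7.3,12 22.6,10.0,10
184 14.8,0.3,14 17.3,0.3,15 19.4,1.8,14 19.4,1.8,14 21.4,4.2,12 22.6,9.8,7
185 -24.6,-10.5,12 -21.9,-11.0,13 -19.8,-9.9,13 20.5,-3.0,15 22.6,-1.4,14 22.4,10.8,3
186 -24.5,-11.2,10 -21.9,-11.5,10 -19.2,-12.2,12 20.9,-4.6,13 22.4,-0.3,10 22.1,12.5,-2
187 -24.4,-12.0,7 -22.0,-11.6,7 -19.4,-11.7,8 21.6,-7.7,13 22.7,-1.5,7 22.4,11.3,-5
188 -24.8,-11.0,3 -22.1,-11.6,4 -19.4,-12.3,5 22.4,-11.2,13 22.6,-1.3,4 22.3,11.7,-9
189 -24.7,-11.6,-0 -22.2,-11.5,0 -20.0,-10.4,-0 20.0,-11.6,10 22.2,-10.5,9 22.5,-0.4,-0
190 -25.1,-10.7,-4 -21.8,-13.3,-1 -19.6,-12.1,-2 20.0,-11.4,6 22.5,-11.9,7 22.5,-0.3,-4
191 -25.3,-10.3,-8 -22.4,-11.6,-6 -19.8,-11.7,-6 19.8,-10.5,2 22.4,-11.0,3 22.5,-0.5,-7
192 -25.1,-11.4,-11 -22.5,-11.8,-10 -19.6,-12.9,-8 19.9,-11.1,-1 22.4,-11.2,-0 22.2,1.0,-12
193 -25.5,-10.3,-15 -22.8,-11.0,-14 -19.9,-12.3,-12 17.5,-11.3,-5 20.3,-12.8,-3 22.4,-11.1,-4
194 -15.3,-10.7,-16 -13.1,-9.7,-16 -10.3,-10.6,-15 17.8,-12.4,-7 20.1,-11.8,-7 22.3,-10.7,-8
195 0.2,-12.2,-15 2.3,-10.8,-15 4.9,-11.0,-15 17.4,-10.9,-12 20.2,-12.5,-10 22.5,-11.4,-10
196 14.7,-10.0,-17 17.1,-9.5,-17 20.0,-11.5,-14 14.7,-10.0,-17 17.1,-9.5,-17 20.0,-11.5,-14
fix x ext [-59.   59.4]
hole x by row [(-24.9, -4.3), (-24.5, 19.5), (-24.8, 22.6), (-24.7, 22.6), (-24.8, 22.4), (-24.7, 22.5), (-25.0, 19.9), (-9.7, 20.8)]
hole y [-1.85591271 17.01687178]
```

```bash
python3 -m inch '{"offset":[[-0.0018,0.001,0.03],[0,0,0.03],[0,0,0.006],[0,0,0],[0,0,0.002],[0,0,0]],"roll":[0,0,0,0,0,0],"fingers":[0.018,0.018,0.018,0.018,0.018,0.018]}'; python3 h.py 0.515 -0.0245 0.043 76.4;python3 -m inch '{"offset":[[0,0,0.002],[0,0,0]],"roll":[0,0],"fingers":[0.018,0.018]}'; python3 h.py 0.515 -0.0245 0.043 76.4
```

```text
t: 19.4
ee_pos: [0.5152, -0.0243, 0.0521]
tcp_rot: [0.371, 3.119, -0.002]
contact_force: [-0.4, -3.5, 0.2]
grip_width: 0.258
grip_force: 55.0
t 19.4 tcp [ 0.5152 -0.0243  0.0521] heading_y 76.44 tool dx dy dz mm [ 0.1 -0.3  9.1] roll 0.004 F [-0.44 -3.51  0.24] w 23.7 tilt [ 0.001 -0.001 -1.   ] q6 -1.61
t: 19.65
ee_pos: [0.5154, -0.0243, 0.05]
tcp_rot: [0.371, 3.118, -0.002]
contact_force: [-0.4, -5.2, 1.1]
grip_width: 0.253
grip_force: 55.0
t 19.65 tcp [ 0.5154 -0.0243  0.05  ] heading_y 76.45 tool dx dy dz mm [ 0.3 -0.3  7. ] roll 0.005 F [-0.41 -5.24  1.06] w 23.2 tilt [ 0.001 -0.001 -1.   ] q6 -1.61
```

```bash
python3 -m inch '{"offset":[[0,-0.001,0],[0,0,0.002],[0,0,0]],"roll":[0,0,0],"fingers":[0.018,0.018,0.018]}'; python3 h.py 0.515 -0.0245 0.043 76.4;python3 -m inch '{"offset":[[0,0,0.002],[0,0,0.002],[0,0,0]],"roll":[0,0,0],"fingers":[0.018,0.018,0.018]}'; python3 h.py 0.515 -0.0245 0.043 76.4
```

```text
t: 20.02
ee_pos: [0.5144, -0.0242, 0.0472]
tcp_rot: [-0.371, -3.119, -0.001]
contact_force: [0.3, -0.6, -0.9]
grip_width: 0.251
grip_force: 55.0
t 20.02 tcp [ 0.5144 -0.0242  0.0472] heading_y 76.43 tool dx dy dz mm [-0.7 -0.2  4.2] roll 0.003 F [ 0.35 -0.59 -0.92] w 23.1 tilt [-0.     0.001 -1.   ] q6 -1.62
t: 20.4
ee_pos: [0.5143, -0.0242, 0.0432]
tcp_rot: [-0.371, -3.119, -0.001]
contact_force: [0.4, -0.3, -0.8]
grip_width: 0.25
grip_force: 55.0
t 20.4 tcp [ 0.5143 -0.0242  0.0432] heading_y 76.43 tool dx dy dz mm [-0.7 -0.1  0.2] roll 0.003 F [ 0.4  -0.27 -0.84] w 22.9 tilt [-0.001  0.001 -1.   ] q6 -1.62
```

The block slid in freely. Now I'll release, close the fingers above it and press.

```bash
python3 -m inch '{"offset":[[0,0,0],[0,0,0],[0,0,0],[0,0,-0.02],[0,0,-0.02],[0.0015,0,0],[0,0,0],[0,0,0],[0,0,0],[0,0,0]],"roll":[0,0,0,0,0,0,0,0,0,0],"fingers":[0.05,0.05,0.05,0.05,0.05,0,0,0,0,0]}' 10; python3 h.py 0.5133 -0.024 0.058 76.4; sed -i 's/-.535,X/-.5133,X/;s/+.132/+.024/;s/X\[...,2\]>.008/X[...,2]>.046/;s/h-.007/h-.006/;s/x8/x9/' bl.py; python3 bl.py
```

```text
t: 21.65
ee_pos: [0.513, -0.0241, 0.0833]
tcp_rot: [-0.371, -3.119, -0.0]
contact_force: [0.3, -0.7, 0.7]
grip_width: 0.026
grip_force: 0.0
t 21.65 tcp [ 0.513  -0.0241  0.0833] heading_y 76.43 tool dx dy dz mm [-0.3  0.2 25.3] roll 0.003 F [ 0.28 -0.67  0.67] w 2.4 tilt [-0.001  0.    -1.   ] q6 -1.62
h 0.05436398288948083 ((512.846435546875, -24.654891967773438), (25.969491958618164, 48.08409118652344), 75.49822998046875) [0.01042059 0.04732779 0.05262015]
```

```bash
python3 -m inch '{"offset":[[0,0,0.025],[0,0,0.003],[0,0,0.003],[0,0,0.003],[0,0,0.003],[0,0,0]],"roll":[0,0,0,0,0,0],"fingers":[0,0,0,0,0,0]}' 10; python3 h.py 0.5133 -0.024 0.040 76.4;python3 -m inch '{"offset":[[0,0,0.002],[0,0,0.002],[0,0,0]],"roll":[0,0,0],"fingers":[0,0,0]}' 10; python3 h.py 0.5133 -0.024 0.040 76.4
```

```text
t: 22.45
ee_pos: [0.5137, -0.0243, 0.0474]
tcp_rot: [0.371, 3.119, -0.0]
contact_force: [-0.7, 0.3, 4.6]
grip_width: 0.008
grip_force: 1.8
t 22.45 tcp [ 0.5137 -0.0243  0.0474] heading_y 76.44 tool dx dy dz mm [0.5 0.2 7.4] roll 0.004 F [-0.74  0.29  4.58] w 0.7 tilt [ 0.001 -0.    -1.   ] q6 -1.62
t: 22.82
ee_pos: [0.5137, -0.0243, 0.0432]
tcp_rot: [0.371, 3.118, -0.0]
contact_force: [-0.8, 0.0, 4.6]
grip_width: 0.005
grip_force: 2.1
t 22.82 tcp [ 0.5137 -0.0243  0.0432] heading_y 76.44 tool dx dy dz mm [0.4 0.2 3.2] roll 0.004 F [-0.77  0.05  4.59] w 0.4 tilt [ 0.001 -0.    -1.   ] q6 -1.62
```

```bash
python3 -m inch '{"offset":[[0,0,0.0015],[0,0,0.0015],[0,0,0.0015],[0,0,0.001],[0,0,0]],"roll":[0,0,0,0,0],"fingers":[0,0,0,0,0]}' 10; python3 h.py 0.5133 -0.024 0.040 76.4
```

```text
t: 23.45
ee_pos: [0.5142, -0.0244, 0.0402]
tcp_rot: [0.37, 3.119, -0.001]
contact_force: [-8.4, 2.0, 23.9]
grip_width: 0.007
grip_force: 11.9
t 23.45 tcp [ 0.5142 -0.0244  0.0402] heading_y 76.46 tool dx dy dz mm [1.  0.2 0.2] roll 0.006 F [-8.44  1.97 23.93] w 0.7 tilt [ 0.001 -0.001 -1.   ] q6 -1.62
```

It bottoms out at 40.2 mm with 24 N. I'll lift and check that it's flush and level, and re-measure the weights.

```bash
python3 -m inch '{"offset":[[0,0,-0.01],[0,0,-0.03],[0,0,-0.05],[0,0,-0.05],[0,0,0]],"roll":[0,0,0,0,0],"fingers":[0,0.05,0.05,0.05,0.05]}' 10
python3 - <<'E'
from rig import imaging
import numpy as np,cv2
A=[]
for i in range(4):
    f=imaging.grab_frame("side"); R,t,K=f["R"],f["t"],f["mtx"]; v,u=np.mgrid[:384,:512]; z=f["range_z"]
    P=np.linalg.inv(K)@np.stack([u.ravel(),v.ravel(),np.ones(u.size)])*z.ravel()
    A.append((R.T@(P-t[:,None])).T.reshape(384,512,3))
X=np.median(A,0)
h=np.radians(-13.6); ex=np.array([np.cos(h),np.sin(h)]);ey=np.array([-ex[1],ex[0]]); c=np.array([.5133,-.024])
L=np.stack([(X[...,:2]-c)@ex,(X[...,:2]-c)@ey],-1)*1000; Z=X[...,2]*1000
blk=(abs(L[...,0])<21)&(abs(L[...,1])<9)&(Z>20)&(Z<60)
fx=(abs(L[...,0])<55)&(abs(L[...,1])<40)&~((abs(L[...,0])<30)&(abs(L[...,1])<18))&(abs(Z-41)<6)
for n,m in(("block",blk),("fixture",fx)):
    B=np.c_[L[m],np.ones(m.sum())]; print(n,m.sum(),np.linalg.lstsq(B,Z[m],rcond=None)[0].round(3))
for w in((.585,.265),(.436,.262)):
    m=(np.hypot(X[...,0]-w[0],X[...,1]-w[1])<.03)&(Z>60)&(Z<75); print("weight stem top",np.c_[X[m]].mean(0).round(4),cv2.minAreaRect(X[m][:,:2].astype(np.float32)*1000))
cv2.imwrite("pics/v10.png",cv2.resize(f["frame"][90:240,180:330,::-1],(600,600),interpolation=cv2.INTER_CUBIC))
E
python3 h.py 0.585 0.265 0.14
```

```text
t: 24.08
ee_pos: [0.5162, -0.025, 0.1817]
tcp_rot: [0.37, 3.11, -0.002]
contact_force: [0.2, 0.4, -1.1]
grip_width: 0.418
grip_force: 0.0
block 84 [ 1.0000e-02 -0.0000e+00  4.1238e+01]
fixture 732 [1.0000e-03 3.0000e-03 4.1195e+01]
weight stem top [0.5849 0.2622 0.0661] ((584.955810546875, 264.0738525390625), (23.006431579589844, 24.683727264404297), 36.66300964355469)
weight stem top [0.4376 0.259  0.0661] ((437.5596008300781, 260.97088623046875), (21.787872314453125, 26.20987319946289), 2.300257921218872)
t 24.27 tcp [ 0.512  -0.0238  0.1752] heading_y 76.43 tool dx dy dz mm [ -3.3 297.9  35.2] roll None F [-0.68 -0.53  0.7 ] w 49.8 tilt [-0.003  0.001 -1.   ] q6 -1.62
```

View pics/v10.png

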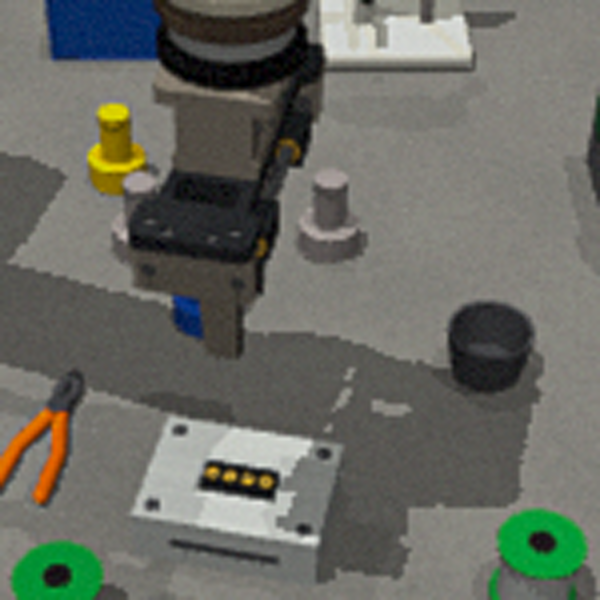

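The block is flush and level, at (240,478) in the crop, and the weights are undisturbed. Next is weight A at (0.585, 0.264).

```bash
python3 -m inch '{"offset":[[0,0.0597,0],[0,0.0597,0],[-0.0034,0.0597,0],[0,0.0597,0],[0,0.0597,0],[0,0,0],[0,0,0]],"roll":[0,0,0,0,0,0,0],"fingers":[0.055,0.055,0.055,0.055,0.055,0.055,0.055]}' 40;python3 h.py 0.5845 0.2643 0.031
```

```text
t: 25.15
ee_pos: [0.5855, 0.2647, 0.1751]
tcp_rot: [-0.37, -3.117, 0.003]
contact_force: [0.4, -0.5, -0.5]
grip_width: 0.599
grip_force: 0.0
t 25.15 tcp [0.5855 0.2647 0.1751] heading_y 76.46 tool dx dy dz mm [  0.5  -0.3 144.1] roll None F [ 0.37 -0.46 -0.48] w 55.0 tilt [-0.003 -0.001 -1.   ] q6 -1.1
```

```bash
python3 -m inch '{"offset":[[0,0,0.05],[0,0,0.05],[0,0,0.03],[0,0,0.013],[0,0,0],[0,0,0],[0,0,0],[0,0,0],[0,0,0]],"roll":[0,0,0,0,0,0,0,0,0],"fingers":[0.055,0.055,0.055,0.055,0.055,0.02,0.02,0.02,0.02]}' 40;python3 h.py 0.5845 0.2643 0.031
python3 -m inch '{"offset":[[0,0,-0.01],[0,0,-0.02],[0,0,-0.02],[0,0,0],[0,0,0],[0,0,0],[0,0,0],[0,0,0]],"roll":[0,0,0,0,0,0,0,0],"fingers":[0.02,0.02,0.02,0.02,0.02,0.02,0.02,0.02]}' 40;for i in 1 2 3; do python3 -m inch '{"offset":[[0,0,0]],"roll":[0],"fingers":[0.02]}';done; python3 h.py 0.5845 0.2643 0.031
```

```text
t: 26.28
ee_pos: [0.587, 0.2653, 0.035]
tcp_rot: [0.371, 3.118, 0.0]
contact_force: [0.3, -0.8, 3.9]
grip_width: 0.276
grip_force: 40.0
t 26.27 tcp [0.587  0.2653 0.035 ] heading_y 76.44 tool dx dy dz mm [ 2.2 -1.5  4. ] roll None F [ 0.33 -0.78  3.86] w 25.4 tilt [ 0.001  0.    -1.   ] q6 -1.1
t: 27.28
ee_pos: [0.5862, 0.2651, 0.0836]
tcp_rot: [-0.371, -3.119, 0.0]
contact_force: [0.0, 0.9, -2.1]
grip_width: 0.275
grip_force: 40.0
t: 27.4
ee_pos: [0.5864, 0.2652, 0.084]
tcp_rot: [-0.371, -3.119, 0.0]
contact_force: [-0.3, 0.8, -3.2]
grip_width: 0.277
grip_force: 40.0
t: 27.52
ee_pos: [0.5865, 0.2652, 0.0841]
tcp_rot: [-0.371, -3.12, -0.0]
contact_force: [-0.6, -0.3, -2.1]
grip_width: 0.275
grip_force: 40.0
t: 27.65
ee_pos: [0.5865, 0.2652, 0.0841]
tcp_rot: [0.371, 3.12, 0.0]
contact_force: [0.0, 0.6, -1.5]
grip_width: 0.276
grip_force: 40.0
t 27.65 tcp [0.5865 0.2652 0.0841] heading_y 76.44 tool dx dy dz mm [ 1.7 -1.4 53.1] roll None F [ 0.01  0.56 -1.49] w 25.3 tilt [ 0.  0. -1.] q6 -1.1
```

Weight A feels like about 2.2 N. I'll set it down gently and lift B.

```bash
python3 -m inch '{"offset":[[0,0,0.02],[0,0,0.02],[0,0,0.007],[0,0,0.002],[0,0,0.001],[0,0,0]],"roll":[0,0,0,0,0,0],"fingers":[0.02,0.02,0.02,0.02,0.02,0.02]}' 40;python3 h.py 0.5845 0.2643 0.035
```

```text
t: 28.4
ee_pos: [0.5853, 0.2647, 0.035]
tcp_rot: [-0.37, -3.116, 0.003]
contact_force: [-7.5, -3.3, 10.7]
grip_width: 0.275
grip_force: 40.0
t 28.4 tcp [0.5853 0.2647 0.035 ] heading_y 76.46 tool dx dy dz mm [ 0.7 -0.6  0. ] roll None F [-7.47 -3.28 10.69] w 25.3 tilt [-0.003 -0.002 -1.   ] q6 -1.1
```

```bash
python3 -m inch '{"offset":[[0,0,-0.0015],[0,0,0],[0,0,0],[0,0,0],[0,0,0],[0,0,-0.02],[0,0,-0.05],[0,0,-0.05],[0,0,0],[0,0,0]],"roll":[0,0,0,0,0,0,0,0,0,0],"fingers":[0.02,0.055,0.055,0.055,0.055,0.055,0.055,0.055,0.055,0.055]}' 40;python3 h.py 0.4375 0.261 0.035
cat > wl.py <<'E'
from rig import imaging
import numpy as np,cv2
f=imaging.grab_frame("side"); R,t,K=f["R"],f["t"],f["mtx"]; v,u=np.mgrid[:384,:512]; z=f["range_z"]
P=np.linalg.inv(K)@np.stack([u.ravel(),v.ravel(),np.ones(u.size)])*z.ravel()
X=(R.T@(P-t[:,None])).T.reshape(384,512,3); Z=X[...,2]*1000
for w in((.585,.265),(.4375,.261)):
    m=(np.hypot(X[...,0]-w[0],X[...,1]-w[1])<.03)&(Z>63)&(Z<72); print("stem top",m.sum(),cv2.minAreaRect(X[m][:,:2].astype(np.float32)*1000) if m.sum() else None)
E
python3 wl.py
```

```text
t: 29.65
ee_pos: [0.5863, 0.2652, 0.156]
tcp_rot: [0.371, 3.119, 0.0]
contact_force: [0.5, -0.7, -0.4]
grip_width: 0.599
grip_force: 0.0
t 29.65 tcp [0.5863 0.2652 0.156 ] heading_y 76.44 tool dx dy dz mm [143.7 -39.  121. ] roll None F [ 0.49 -0.69 -0.36] w 55.0 tilt [ 0.  0. -1.] q6 -1.1
stem top 41 ((585.2521362304688, 264.63232421875), (28.929218292236328, 21.638277053833008), 87.79325103759766)
stem top 42 ((437.7351989746094, 260.9097900390625), (21.535629272460938, 23.018512725830078), 2.7117369174957275)
```

```bash
python3 -m inch '{"offset":[[0.048,-0.013,0],[0.048,-0.013,0],[0.0477,-0.013,0],[0,0,0],[0,0,0.05],[0,0,0.05],[0,0,0.02],[0,0,0],[0,0,0],[0,0,0],[0,0,0],[0,0,0]],"roll":[0,0,0,0,0,0,0,0,0,0,0,0],"fingers":[0.055,0.055,0.055,0.055,0.055,0.055,0.055,0.055,0.02,0.02,0.02,0.02]}' 40;python3 h.py 0.4375 0.261 0.035
python3 -m inch '{"offset":[[0,0,-0.01],[0,0,-0.02],[0,0,-0.02],[0,0,0],[0,0,0],[0,0,0],[0,0,0],[0,0,0]],"roll":[0,0,0,0,0,0,0,0],"fingers":[0.02,0.02,0.02,0.02,0.02,0.02,0.02,0.02]}' 40;for i in 1 2 3; do python3 -m inch '{"offset":[[0,0,0]],"roll":[0],"fingers":[0.02]}'|grep contact;done; python3 h.py 0.4375 0.261 0.035
```

```text
t: 31.2
ee_pos: [0.4385, 0.2614, 0.0365]
tcp_rot: [0.371, 3.118, 0.002]
contact_force: [0.9, 0.1, 3.3]
grip_width: 0.276
grip_force: 40.0
t 31.2 tcp [0.4385 0.2614 0.0365] heading_y 76.44 tool dx dy dz mm [ 0.8 -0.6  1.5] roll None F [0.92 0.07 3.28] w 25.4 tilt [ 0.002  0.001 -1.   ] q6 -1.03
t: 32.2
ee_pos: [0.4374, 0.2609, 0.0852]
tcp_rot: [-0.371, -3.119, 0.0]
contact_force: [-0.3, 0.2, -4.1]
grip_width: 0.273
grip_force: 40.0
contact_force: [-0.4, 0.2, -4.9]
contact_force: [0.7, 0.3, -4.8]
contact_force: [0.0, 0.2, -4.8]
t 32.58 tcp [0.4376 0.261  0.0856] heading_y 76.44 tool dx dy dz mm [ 0.1 -0.  50.6] roll None F [ 0.05  0.17 -4.75] w 25.2 tilt [ 0. -0. -1.] q6 -1.03
```

B is heavier at 4.8 N against 2.2 N, so A stays on the bench. I'll carry B over the block.

```bash
python3 -m inch '{"offset":[[0,0,-0.02],[0,0,-0.03],[0,0,-0.03],[0,0,-0.011],[0,0,0]],"roll":[0,0,0,0,0],"fingers":[0.02,0.02,0.02,0.02,0.02]}' 50; python3 -m inch '{"offset":[[-0.008,-0.0148,0],[-0.014,-0.0259,0],[-0.02,-0.0371,0],[-0.02,-0.0371,0],[-0.02,-0.0371,0],[-0.02,-0.0371,0],[-0.018,-0.0334,0],[-0.012,-0.0222,0],[-0.008,-0.0147,0],[0,0,0],[0,0,0],[0,0,0]],"roll":[0,0,0,0,0,0,0,0,0,0,0,0],"fingers":[0.02,0.02,0.02,0.02,0.02,0.02,0.02,0.02,0.02,0.02,0.02,0.02]}' 50; python3 h.py 0.513 -0.0243 0.1765
```

```text
t: 33.2
ee_pos: [0.4379, 0.2611, 0.1768]
tcp_rot: [0.371, 3.119, 0.001]
contact_force: [-1.4, -0.3, -4.7]
grip_width: 0.273
grip_force: 50.0
t: 34.7
ee_pos: [0.5126, -0.0231, 0.1765]
tcp_rot: [-0.369, -3.119, -0.0]
contact_force: [-0.8, 0.6, -3.6]
grip_width: 0.269
grip_force: 50.0
t 34.7 tcp [ 0.5126 -0.0231  0.1765] heading_y 76.51 tool dx dy dz mm [-0.7 -1.1 -0. ] roll None F [-0.81  0.59 -3.64] w 24.8 tilt [-0.  0. -1.] q6 -1.62
```

```bash
python3 -m inch '{"offset":[[-0.0007,-0.0011,0],[0,0,0],[0,0,0],[0,0,0],[0,0,0],[0,0,0]],"roll":[0,0,0,0,0,0],"fingers":[0.02,0.02,0.02,0.02,0.02,0.02]}' 50
python3 - <<'E'
from rig import imaging,status
import numpy as np,cv2
f=imaging.grab_frame("side"); R,t,K=f["R"],f["t"],f["mtx"]; v,u=np.mgrid[:384,:512]; z=f["range_z"]
P=np.linalg.inv(K)@np.stack([u.ravel(),v.ravel(),np.ones(u.size)])*z.ravel()
X=(R.T@(P-t[:,None])).T.reshape(384,512,3); Z=X[...,2]*1000
m=(np.hypot(X[...,0]-.513,X[...,1]+.024)<.04)&(Z>130)&(Z<166)
Q=X[m]*1000; F=Q[(Q[:,2]<163)]; print("foot x",np.percentile(F[:,0],[1,99]),"y min",np.percentile(F[:,1],2),"z",np.percentile(F[:,2],[1,99]))
s=status.get_state(); print(s["ee_pos"],s["contact_force"],abs(s["qd"]).max(),s["t"])
cv2.imwrite("pics/v11.png",cv2.resize(f["frame"][90:250,170:330,::-1],(600,600),interpolation=cv2.INTER_CUBIC))
E
python3 wl.py
```

```text
t: 35.45
ee_pos: [0.5133, -0.0252, 0.1766]
tcp_rot: [0.371, 3.12, -0.0]
contact_force: [0.2, -0.8, -4.1]
grip_width: 0.272
grip_force: 50.0
foot x [489.6023403  534.55722361] y min -48.8452710400388 z [141.33333567 162.57899209]
[ 0.51328778 -0.02526063  0.17659388] [-1.21990516 -0.34135933 -4.78930489] 0.0018200975924892644 35.5
stem top 41 ((585.2384643554688, 264.5884704589844), (24.699073791503906, 21.767261505126953), 88.34272766113281)
stem top 0 None
```

View pics/v11.png

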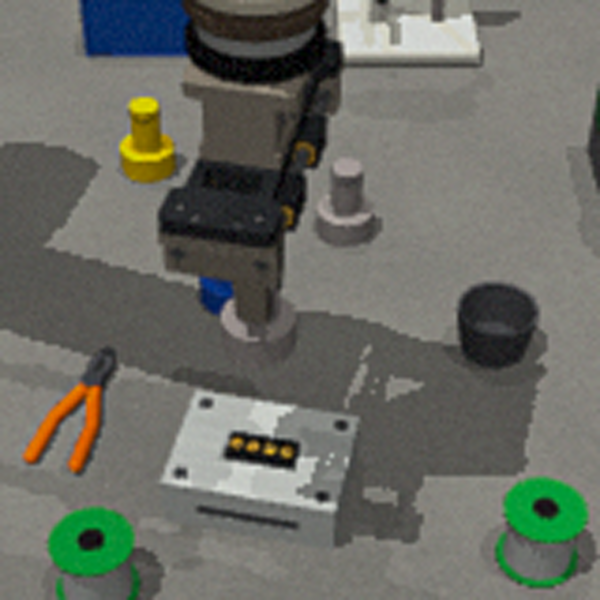

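The heavier weight (258,325) hangs upright over the flush block (262,448), and the lighter one stands at (347,200). Foot centre is about (0.512, -0.025) with its underside at 0.14 m, and the arm is still, so I'm handing in.

```bash
python3 -c "
from rig import job_done; print(job_done())"
```

```text
the job is handed in; nothing more can be done
None
```

Job handed in at 35.5 s with no verdict returned: the terminal block is pressed flush after a tilted first insertion that I had to redo, the lighter weight (about 2.2 N) stands upright on the bench, and the heavier one (about 4.8 N) is held still and upright 10 cm above the fixture over the block.

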